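# Moisture check on a clamped board

### The arm

A 6-joint arm with a two-finger parallel gripper is mounted at the origin on the work surface. World frame = base frame: x ahead of the robot, y to its left, z up, the work surface at z = 0. Lengths are in mm, angles in degrees, forces in N, time in s.
With the tool pointing down it reaches from about 350 to 850 mm from the base axis. Payload 8.1 kg.
Tool frame: the origin (TCP) lies at the very end of the fingers, on their centre line; the grasp point (between the pads) lies 19 mm behind it; z points along the fingers, y is the direction in which the jaws open and shut (so a half turn about z gives the same grasp; the last joint's range is limited). The gripper opens to 85 mm and grips with 20 to 120 N. Pads are 22 mm wide; open, the fingers measure 114 mm over their backs; the gripper's body (76 mm by 85 mm) begins 54 mm behind the grasp point. The pads swing forward as they close: fully open they stand 13 mm farther back than shut.
Start: joints at [-76.169, 7.471, 85.268, -0, 87.261, -4.893], TCP at [192.629, -568.242, 231.292] pointing down, gripper open.
Joint ranges: [-169.43, 169.43], [-51.17, 129.36], [1.28, 143.12], [-76.62, 256.62], [0, 156.53], [-152.29, 152.29]. Speed limits (degrees/s): [136.94, 136.94, 159.86, 180, 180, 180].

### API

Orientations are given as [roll, pitch, yaw] about the fixed x, y, z axes, in that order (R = Rz(yaw) Ry(pitch) Rx(roll)).
In Python, from bench import r, eyes gives the robot as it stands. The module is installed in compiled form; this text tells all that it offers.
- The arm moves only by the tool play_rows, never from a script. Its argument "deltas" is a list of rows, each a list of 3 entries, a list of its own where there are three numbers: the shift along the tool's x, y, z in m, then the turn, a rotation vector about the tool's x, y, z in rad, then the closure, from 0 (fully open) to 1 (shut). A call has 1 to 8 rows; each row shifts and turns the pose as measured when the row begins, along the tool's axes as they then stand; what a row does not reach is not made up. A row lasts 1/8 s, in which the tool goes at most 62.5 mm and 10.7 degrees, less where a joint would pass 70% of its speed; a pose out of reach is approached as far as the arm can. A call with a gripper value outside its range is refused whole. The fingers move at their own pace and stop on an object; "force" is the grip in N (left out, the last holds). Time passes only in rows, so rows that do not move let the fingers close. It gives the time, the measured TCP pose, the force and the opening at its end, in the units of the state.
- r.sense(): the state, without advancing time (a new reading comes with each control period).
- eyes.snapshot(name): name is "scene" or "top" or "wrist"; returns the picture (384x512x3 uint8, red, green, blue); there is no depth.
- eyes.get_calibration(name): a dict with "mtx" (3x3 intrinsics, pixels), "R" (3x3) and "t" (3): a world point X has camera coordinates R X + t; the wrist camera has in their place "T_tool_cam" (4x4, takes a point from camera to tool coordinates, whose origin is the TCP and whose axes are the flange's). Camera axes: x right, y down, z forward; pixel columns grow to the right and rows downward; lengths in mm; the calibration is good to about 2 mm. A picture is of the moment at which its call begins: read the wrist's pose just before it. get_calibration takes no time and is no camera call.
- r.hand_in(): hands the job in, once; it reports no verdict.
The state is a dict: "time": time; "joint_pos": joint angles; "qd": joint speeds; "joint_efforts": joint torques, N m; "tool_pos": TCP position; "tcp_rot": TCP orientation; "ft_force": force on the tool from outside, world axes, zero at the start; "wrist_torque": the same for the moment, N m; "finger_gap": finger opening in mm.
Only numpy, scipy, OpenCV 4.12 (cv2) and the standard library are available. Lean on these libraries where they do the work, as an engineer would, in place of code of your own. Each camera call takes 0.05 s, during which the arm holds its last target. There are 200 camera calls.

### The job

Take the moisture meter out of its holder and check the clamped board at its three blue marks in turn, working along from the red-painted end: press both pins onto the mark, meter square to the face and the two pins in line with the grain, firmly but without forcing them, hold still about a second for the reading, and lift off before going on, never pressing or dragging the pins elsewhere on the board. Then lower the meter gently back into its holder, pins down and fully home, and let go, leaving the other things on the bench undisturbed.

Things in the scene. Friction and masses are not known exactly. Their poses are not given: they have to be found in the camera images.
- meter_mid (a point): centre of the hand-held pin moisture meter, a green block 150 mm long (its z), 46 mm wide (its y), 26 mm thick (its x), about 0.2 kg, black rubber sleeve on the top 60 mm, screen on the -x face. It starts standing pins down in the holder, butt end 75 mm above this centre, pin points 85 mm below it. Grip it across the thickness about 25 mm below the butt end; either broad face may be in front when it goes back
- pin_1 (a point): point of one pin, at the meter's y = +11 mm; same axes as meter_mid
- pin_2 (a point): point of the other pin, at the meter's y = -11 mm; same axes as meter_mid
- meter: the same meter, same axes as meter_mid; origin midway between the points of its two steel pins, 85 mm below meter_mid. The pins are rigid, 3.4 mm thick, 22 mm apart across the width, and stand 10 mm out of its lower (-z) end
- holder: the meter's plywood bench holder, screwed down: base board 130 x 150 x 8 mm with an upright pocket, open at the top, 36 mm inside along its x and 56 mm along its y, walls 12 mm, rim 66 mm above the bench; origin on the bench under the pocket's centre
- pocket (a point): centre of the pocket at the height (18 mm above the bench) of two 12 mm ledges at its y ends, on which the meter's lower end rests with the pins hanging free between them; meter width lies along the pocket's y, 5 mm play all round
- board: brown hardwood board, 420 mm long (its y, the grain), 130 mm wide (its x, up the slope), 25 mm thick, clamped on a fixed rest so that its upper face slopes 35 degrees down towards the robot. Origin at the centre of the upper face, z square out of it. Two clamps 68 mm either side of the middle cover the top 32 mm of the width, 26 mm above the face (their bars, behind the top edge, 38 mm)
- mark_left: centre of the blue round mark (44 mm across, flat) nearest the board's +y end, on the middle line of the upper face; its place along the board varies; axes upright, not sloped
- mark_mid: centre of the middle blue mark, 44 mm across, on the same line
- mark_right: centre of the blue mark nearest the board's -y end, 44 mm across, on the same line
- red_end: the red-painted last 24 mm of the board, at its +y or its -y end; origin at the middle of the band, on the line of the marks, in the upper face
- glue: bystander: yellow glue bottle with orange cap, 64 mm across, 170 mm tall; origin at its foot
- tin: bystander: steel tin of finish with a paper band, 84 mm across, 110 mm tall; origin at its foot
- plane: bystander: iron hand plane with dark wood handles, 240 x 58 mm, about 95 mm tall, lying on its sole along its x; origin under its centre
- block: bystander: cork sanding block with a red face underneath, 115 x 68 x 36 mm; origin under its centre
- tape: bystander: roll of blue tape lying flat, 100 mm across, 24 mm tall; origin under its centre
- square: bystander: try square lying flat: dark wood stock 20 x 115 x 18 mm, steel blade 185 mm long along its +x; origin under the stock's centre
- mallet: bystander: wooden mallet lying flat: head 85 x 130 x 65 mm, handle 220 mm long along its -x; origin under the head's centre
Mind the look-alikes: they are no part of the job. Leave any pink look-alike of the meter alone.

How it is judged:
By the outcome, as a careful person would: the job done as asked, in the order asked, and still so for the second after the job is handed in, with the robot touching nothing.
It also fails if it takes over 67 s, if anything falls off the work surface, if the arm or the gripper's body presses on something with over 40 N, if the wrist force passes 120 N, or if a joint passes its speed limit or range.

## Working session

There is one attempt and no reset: what is moved stays moved. The work goes in short steps, Python scripts to look and compute and a tool call to move; the robot and the scene stay as the last step left them, time stands still between calls to the robot, and variables do not carry over. Pictures are saved under pics/ and viewed, about 8 in all and at most 12, crops included, and the job is handed in when it is done.

Besides the shell and the picture viewer there is one more tool, called as name([rows], argument=value, ...), one row to a line, values as JSON. play_rows: Moves the arm, as the interface text tells. Its arguments: {"type":"object","properties":{"deltas":{"type":"array"},"force":{"type":"number"}},"required":["deltas"]}

```bash
mkdir -p pics; python3 - <<'E'
from bench import r,eyes
import cv2,numpy as np
print(r.sense())
for n in ["scene","top","wrist"]:
    im=eyes.snapshot(n); cv2.imwrite(f"pics/{n}0.png",im[...,::-1])
    print(n,{k:np.round(v,4).tolist() for k,v in eyes.get_calibration(n).items()})
a=[cv2.imread(f"pics/{n}0.png") for n in ["scene","top"]]
cv2.imwrite("pics/s.png",cv2.resize(a[0],(800,600),interpolation=cv2.INTER_CUBIC))
cv2.imwrite("pics/t.png",cv2.resize(a[1],(800,600),interpolation=cv2.INTER_CUBIC))
E
```

```text
{'time': 0.0, 'joint_pos': array([-7.61679682e+01,  7.51711331e+00,  8.53299955e+01, -1.75119328e-03,
        8.72596308e+01, -4.89191856e+00]), 'qd': array([ 0.00535527, -0.06792636, -0.01744605, -0.01661852,  0.05806826,
       -0.00233801]), 'joint_efforts': array([ 3.36875182e-04, -5.69405580e+01, -5.00541902e+01, -2.15644295e-04,
        1.45884676e-02,  2.92682785e-05]), 'tool_pos': array([ 192.49613783, -567.70583788,  230.21664452]), 'tcp_rot': array([-1.79893500e+02, -7.35970143e-03,  1.87240289e+01]), 'ft_force': array([-0.28662103, -0.84873762,  0.1166603 ]), 'wrist_torque': array([-0.04385602, -0.03667335,  0.03798275]), 'finger_gap': 85.64720201678911}
scene {'mtx': [[418.6183, 0.0, 255.6561], [0.0, 418.6183, 193.2519], [0.0, 0.0, 1.0]], 'R': [[0.5744, 0.8185, 0.0115], [0.6823, -0.471, -0.5591], [-0.4522, 0.329, -0.829]], 't': [-277.3529, -323.7578, 1635.9292]}
top {'mtx': [[405.9701, 0.0, 244.3115], [0.0, 405.9701, 199.4021], [0.0, 0.0, 1.0]], 'R': [[0.0174, -0.9998, 0.0053], [-0.9887, -0.018, -0.1488], [0.1489, -0.0026, -0.9889]], 't': [-31.0245, 510.1219, 1210.9956]}
wrist {'mtx': [[319.1615, 0.0, 261.5482], [0.0, 319.1615, 190.0534], [0.0, 0.0, 1.0]], 'T_tool_cam': [[-0.0002, -0.9623, -0.272, 69.1311], [1.0, -0.0004, 0.0005, 0.4373], [-0.0005, -0.272, 0.9623, -142.4929], [0.0, 0.0, 0.0, 1.0]]}
```

View pics/s.png

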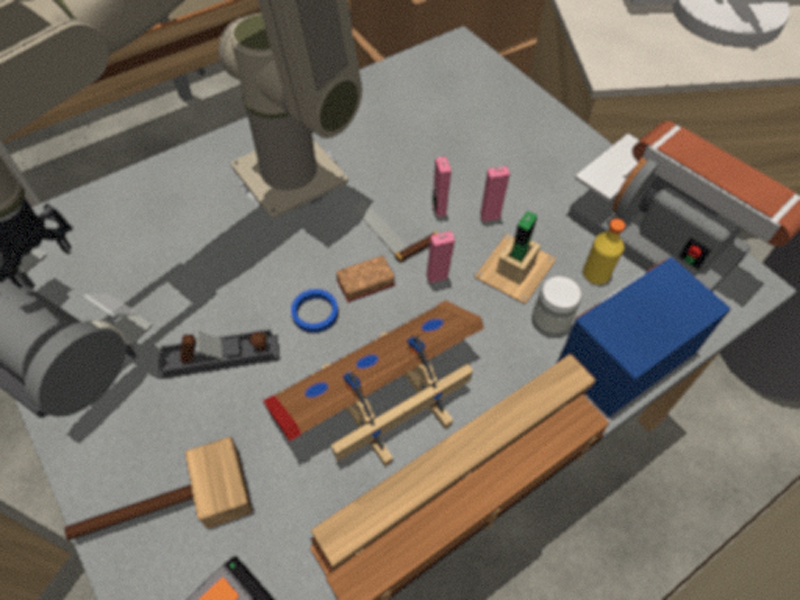

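View pics/t.png

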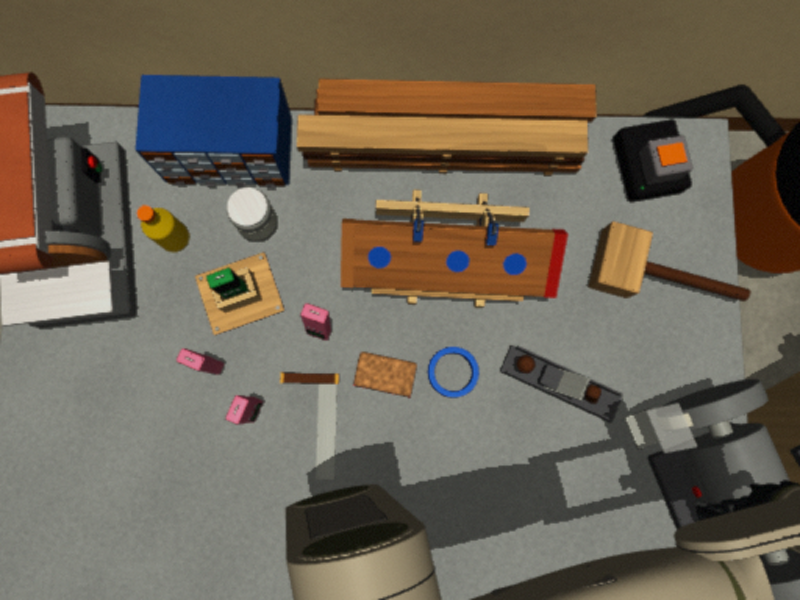

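Candidates for the meter in the top view: the green block in the holder at (228,280), and the pink look-alikes at (316,316), (195,358) and (240,408). I choose the green one. The board's red end is at (557,263), the -y end, so the order is right, mid, left.

```bash
cat > h.py <<'E'
from bench import r,eyes
import cv2,numpy as np
from scipy.spatial.transform import Rotation as Ro
def cam(n,s=None):
    c=eyes.get_calibration(n)
    if n!="wrist": return c["mtx"],c["R"],np.ravel(c["t"])
    Rt,p=pose(s); T=c["T_tool_cam"]; Rw=Rt@T[:3,:3]; o=Rt@T[:3,3]+p
    return c["mtx"],Rw.T,-Rw.T@o
def pose(s): return Ro.from_euler('xyz',s["tcp_rot"],degrees=True).as_matrix(),np.array(s["tool_pos"])
def ray(C,uv):
    K,R,t=C; d=R.T@np.linalg.solve(K,[uv[0],uv[1],1]); return -R.T@t,d/np.linalg.norm(d)
def onz(C,uv,z):
    o,d=ray(C,uv); return o+d*(z-o[2])/d[2]
def tri(rays):
    A=sum(np.eye(3)-np.outer(d,d) for o,d in rays); b=sum((np.eye(3)-np.outer(d,d))@o for o,d in rays)
    return np.linalg.solve(A,b)
def proj(C,X):
    K,R,t=C; q=K@(R@np.asarray(X)+t); return q[:2]/q[2]
def blobs(im,lo,hi,amin=15):
    m=cv2.inRange(cv2.cvtColor(im,cv2.COLOR_RGB2HSV),np.array(lo),np.array(hi))
    n,l,s,c=cv2.connectedComponentsWithStats(m)
    return [(c[i],s[i],l==i) for i in range(1,n) if s[i,4]>=amin]
def move(s,p,R):
    """tool-axes shift (m) and rotvec (rad) from state s to world pose"""
    Rt,p0=pose(s); return np.round(Rt.T@(np.asarray(p)-p0)/1000,4),np.round(Ro.from_matrix(Rt.T@R).as_rotvec(),4)
E
python3 - <<'E'
from h import *
for n in ["scene","top"]:
    im=cv2.imread(f"pics/{n}0.png")[...,::-1].copy()
    C=cam(n)
    print(n)
    for nm,lo,hi in [("blue",(105,120,60),(125,255,255)),("green",(60,100,40),(90,255,255)),("red",(0,200,60),(5,255,255)),("red2",(174,180,60),(180,255,255))]:
        for c,s,l in blobs(im,lo,hi,12):
            print(nm,np.round(c,1),s.tolist(),np.round(onz(C,c,{'green':168}.get(nm,60))[:2]))
a=cv2.imread("pics/top0.png")[155:225,115:215]; b=cv2.imread("pics/scene0.png")[125:200,295:375]
cv2.imwrite("pics/c.png",np.hstack([cv2.resize(a,(400,280)),cv2.resize(b,(400,280))]).repeat(1,0))
E
```

```text
scene
blue [417.5 204.3] [369, 165, 97, 83, 4081] [838. 380.]
blue [200.9 198.3] [187, 185, 29, 27, 325] [ 427. -175.]
blue [276.2 207.5] [271, 205, 12, 6, 51] [591.   2.]
blue [265. 220.] [262, 217, 7, 8, 25] [608. -53.]
blue [234.5 231. ] [229, 228, 12, 7, 58] [ 587. -152.]
blue [387.4 232.6] [382, 228, 12, 11, 22] [856. 227.]
blue [418.9 241. ] [415, 237, 9, 10, 24] [931. 285.]
blue [223.4 243.1] [221, 240, 6, 8, 21] [ 602. -202.]
blue [202.1 249.2] [196, 246, 13, 8, 66] [ 583. -264.]
blue [397.8 251.9] [393, 246, 11, 14, 45] [920. 206.]
blue [405.6 250.8] [403, 247, 6, 9, 14] [931. 228.]
green [337.2 141.7] [332, 136, 11, 12, 78] [554. 265.]
green [332.1 160.2] [328, 156, 9, 10, 64] [602. 202.]
green [440.6 166. ] [438, 164, 6, 5, 17] [808. 462.]
red [444.8 160.4] [442, 157, 7, 8, 24] [767. 591.]
red [173.4 259. ] [172, 255, 4, 9, 16] [ 563. -349.]
red [187.9 274.3] [185, 271, 6, 8, 18] [ 628. -338.]
top
blue [132.9  72.8] [87, 48, 92, 50, 4365] [906. 338.]
blue [266.7 148.5] [265, 141, 5, 13, 45] [667. -88.]
blue [314.  150.9] [312, 143, 6, 14, 51] [ 662. -234.]
blue [242.5 164.2] [236, 158, 14, 13, 146] [616. -14.]
blue [292.5 166.8] [286, 161, 14, 13, 149] [ 611. -168.]
blue [329.1 168.7] [322, 162, 15, 14, 148] [ 607. -280.]
blue [289.9 237.6] [274, 222, 33, 32, 366] [ 394. -160.]
green [141.  177.8] [133, 172, 17, 12, 124] [547. 266.]
red [ 58.1 103.1] [56, 100, 5, 7, 30] [801. 566.]
red [355.1 168.4] [348, 147, 15, 43, 301] [ 610. -359.]
red [445.9 314.4] [444, 312, 5, 6, 18] [ 180. -614.]
```

View pics/c.png

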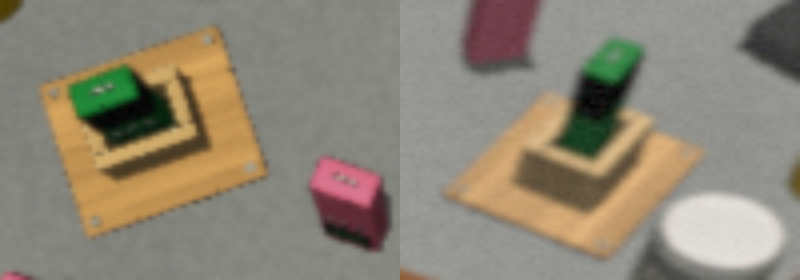

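The close crop shows the green butt with its black sleeve standing in the holder. The base corners are at crop (40,88), (217,27), (267,172) and (90,235), with the long edge along the holder's y.

```bash
python3 - <<'E'
from h import *
S,T=cam("scene"),cam("top")
c=[onz(T,(115+x/4,155+y/4),8) for x,y in [(40,88),(217,27),(267,172),(90,235)]]
print("base",np.round(c,0).tolist(),"ctr",np.mean(c,0).round(1))
d=(c[0]-c[1])+(c[3]-c[2]); print("holder y yaw",np.degrees(np.arctan2(d[1],d[0])), np.linalg.norm(d)/2, np.linalg.norm(c[1]-c[2]))
rs=[(295+x/5,125+y*75/280) for x,y in [(147,93),(305,150),(210,258),(45,195)]]  # scene crop corners
rs=[onz(S,p,8) for p in [(295+x/5,125+y*75/280) for x,y in [(147,93),(305,150),(210,258),(45,195)]]]
print("scene ctr",np.mean(rs,0).round(1),np.round(rs).tolist())
print("meter butt tri",tri([ray(S,(337.2,141.7)),ray(T,(141,177.8))]).round(1))
t=[(329.1,168.7),(292.5,166.8),(242.5,164.2)];s=[(202.1,249.2),(234.5,231),(276.2,207.5)]
M=np.array([tri([ray(S,a),ray(T,b)]) for a,b in zip(s,t)]);print("marks",M.round(1).tolist())
d=M[2]-M[0];print("board y yaw",np.degrees(np.arctan2(d[1],d[0])))
s0=r.sense(); print(move(s0,[430,-350,420],pose(s0)[0]))
E
```

```text
base [[580.0, 358.0, 8.0], [632.0, 220.0, 8.0], [516.0, 175.0, 8.0], [464.0, 312.0, 8.0]] ctr [548.1 266.1   8. ]
holder y yaw 110.86402466215391 146.87148167245746 124.61102830998114
scene ctr [554.  270.1   8. ] [[468.0, 316.0, 8.0], [585.0, 362.0, 8.0], [640.0, 225.0, 8.0], [522.0, 177.0, 8.0]]
meter butt tri [549.  269.4 159.4]
marks [[599.4, -271.4, 94.9], [603.0, -162.6, 95.2], [608.0, -13.8, 96.6]]
board y yaw 88.09931191868155
(array([ 0.2948, -0.1303, -0.1893]), array([0., 0., 0.]))
```

play_rows([
  [[0.02,-0.01,-0.05],[0,0,0],0],
  [[0.05,-0.02,-0.035],[0,0,0],0],
  [[0.05,-0.02,-0.035],[0,0,0],0],
  [[0.055,-0.02,-0.03],[0,0,0],0],
  [[0.055,-0.02,-0.03],[0,0,0],0],
  [[0.055,-0.03,-0.01],[0,0,0],0],
  [[0.04,-0.05,0],[0,0,0],0],
  [[0.02,-0.055,0],[0,0,0],0],
])

```text
time: 1.15
tool_pos: [443.2, -248.4, 416.9]
tcp_rot: [-179.4, -0.1, 18.3]
ft_force: [0.8, -0.2, 0.4]
finger_gap: 85.3
```

play_rows([
  [[0.026,-0.056,0],[0,0,0],0],
  [[0.026,-0.056,0],[0,0,0],0],
  [[0.026,-0.056,0],[0,0,0],0],
  [[0.026,-0.056,0],[0,0,0],0],
  [[0.026,-0.056,0],[0,0,0],0],
  [[0.026,-0.056,0],[0,0,0],0],
  [[0.026,-0.056,0],[0,0,0],0],
  [[0.026,-0.056,0],[0,0,0],0],
])

```text
time: 2.15
tool_pos: [497.3, 248.6, 420.3]
tcp_rot: [-179.4, -0.1, 18.3]
ft_force: [0.7, -0.3, 0.3]
finger_gap: 85.1
```

play_rows([
  [[0,0,0],[0,0,-0.18],0],
  [[0,0,0],[0,0,-0.18],0],
  [[0,0,0],[0,0,-0.18],0],
  [[0,0,0],[0,0,-0.18],0],
  [[0,0,0],[0,0,-0.18],0],
  [[0,0,0],[0,0,-0.18],0],
  [[0,0,0],[0,0,-0.18],0],
  [[0,0,0],[0,0,-0.18],0],
])

```text
time: 3.15
tool_pos: [495.3, 254.4, 414.9]
tcp_rot: [-179.5, -0.6, 103.8]
ft_force: [-0.0, -0.2, 0.1]
finger_gap: 85.4
```

```bash
python3 - <<'E'
from h import *
s=r.sense(); im=eyes.snapshot("wrist"); cv2.imwrite("pics/w1.png",im[...,::-1])
C=cam("wrist",s); print(s["tool_pos"],s["tcp_rot"],s["joint_pos"].round(1))
print(proj(C,[549,268,168]))
g=blobs(im,(60,100,40),(90,255,255),60)
for c,st,l in g:
    print(c,st, onz(C,c,168).round(1))
E
```

```text
[495.34352769 254.44767898 414.90309863] [-179.49228733   -0.5687063   103.77608548] [ 21.5   1.2  72.9   0.7 106.3   7.9]
[308.04396869 159.17589154]
[307.37119114 158.2132964 ] [296 138  23  37 361] [547.9 269.  168. ]
```

View pics/w1.png

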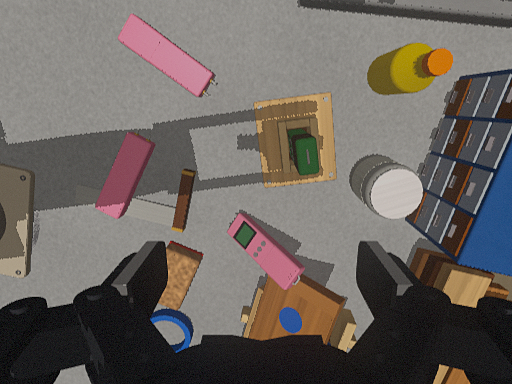

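The wrist view shows the green butt at (306,155) in the holder, the three pink look-alikes away from it, and the tin at (393,190) to the right.

```bash
python3 - <<'E'
from h import *
s=r.sense(); im=eyes.snapshot("wrist"); C=cam("wrist",s)
c,st,l=max(blobs(im,(60,100,40),(90,255,255),60),key=lambda b:b[1][4])
v=cv2.cvtColor(im,cv2.COLOR_RGB2HSV)[...,2]; print(np.percentile(v[l],[5,25,50,75,95]))
m=l&(v>0.8*np.median(v[l]))
b=cv2.boxPoints(cv2.minAreaRect(np.argwhere(m)[:,::-1].astype(np.float32)))
P=np.array([onz(C,p,168) for p in b]);print(b.round(1).tolist(),P.round(1).tolist())
ctr=P.mean(0)
e=[P[1]-P[0],P[2]-P[1]];e=max(e,key=np.linalg.norm);y=np.degrees(np.arctan2(e[1],e[0]))%180
print("ctr",ctr,"yaw",y)
# base corners from wood mask
for cc,ss,ll in blobs(im,(8,70,60),(25,255,255),800):
    rr=cv2.minAreaRect(np.argwhere(ll)[:,::-1].astype(np.float32));Q=np.array([onz(C,p,8) for p in cv2.boxPoints(rr)])
    print("wood",cc.round(),Q.mean(0).round(1),np.linalg.norm(Q[1]-Q[0]).round(),np.linalg.norm(Q[2]-Q[1]).round(),np.degrees(np.arctan2(*(Q[1]-Q[0])[1::-1]))%90)
R=Ro.from_euler('xyz',[180,0,y],degrees=True).as_matrix()
print(move(s,[*ctr[:2],230],R))
E
```

```text
[75. 83. 86. 87. 90.]
[[295.3999938964844, 139.89999389648438], [315.0, 137.8000030517578], [318.70001220703125, 172.8000030517578], [299.1000061035156, 174.8000030517578]] [[527.3, 287.4, 168.0], [549.6, 295.7, 168.0], [566.6, 255.5, 168.0], [543.6, 246.9, 168.0]]
ctr [546.76016457 271.38840909 168.        ] yaw 112.85312134375692
wood [408.  71.] [695.6 427.2   8. ] 133.0 75.0 35.44721475877877
wood [294. 137.] [549.8 272.1   8. ] 128.0 149.0 20.42561529078787
wood [178. 274.] [388.2 -38.1   8. ] 132.0 68.0 78.73473256721739
wood [470. 285.] [958.1  82.5   8. ] 77.0 160.0 10.66690025296026
wood [298. 313.] [647.2 -48.1   8. ] 160.0 228.0 7.428613817486422
(array([0.0018, 0.0557, 0.1844]), array([-0.0081, -0.0107, -0.1486]))
```

play_rows([
  [[0,0,0],[-0.008,-0.01,-0.125],0],
  [[-0.0035,0.03,0.03],[0,0,0],0],
  [[0,0.026,0.05],[0,0,0],0],
  [[0,0,0.05],[0,0,0],0],
  [[0,0,0.045],[0,0,0],0],
  [[0,0,0],[0,0,0],0],
])

```text
time: 4.0
tool_pos: [550.9, 271.4, 235.6]
tcp_rot: [179.9, -0.0, 109.2]
ft_force: [-0.4, -0.2, 0.3]
finger_gap: 85.5
```

```bash
python3 - <<'E'
from h import *
s=r.sense(); im=eyes.snapshot("wrist"); C=cam("wrist",s); cv2.imwrite("pics/w2.png",im[...,::-1])
print(s["tool_pos"],s["tcp_rot"])
c,st,l=max(blobs(im,(60,100,40),(90,255,255),60),key=lambda b:b[1][4])
v=cv2.cvtColor(im,cv2.COLOR_RGB2HSV)[...,2]
m=l&(v>0.8*np.median(v[l]))
b=cv2.boxPoints(cv2.minAreaRect(np.argwhere(m)[:,::-1].astype(np.float32)))
P=np.array([onz(C,p,168) for p in b]);print(b.round(1).tolist(),P.round(1).tolist())
e=max([P[1]-P[0],P[2]-P[1]],key=np.linalg.norm);y=np.degrees(np.arctan2(e[1],e[0]))%180
print(P.mean(0),y)
print(move(s,[*P.mean(0)[:2],124],Ro.from_euler('xyz',[180,0,y],degrees=True).as_matrix()))
E
```

```text
[550.87537024 271.39233831 235.61445769] [ 1.79921242e+02 -1.12062107e-02  1.09212104e+02]
[[236.6999969482422, 169.10000610351562], [272.0, 167.3000030517578], [275.20001220703125, 228.60000610351562], [240.0, 230.5]] [[527.6, 288.3, 168.0], [549.6, 297.3, 168.0], [566.7, 256.4, 168.0], [543.5, 246.8, 168.0]]
[546.85383451 272.18768609 168.        ] 112.66634581756537
(array([ 0.0021, -0.0037,  0.1116]), array([ 0.0014, -0.0002, -0.0603]))
```

View pics/w2.png

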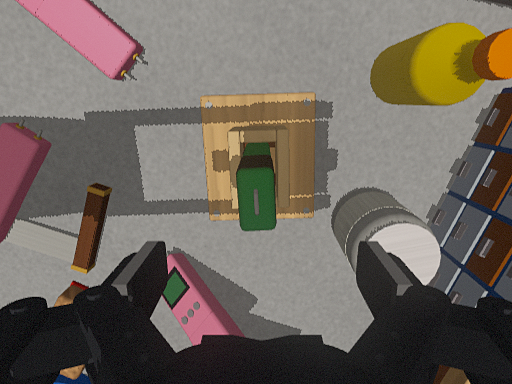

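play_rows([
  [[0.002,-0.0037,0.01],[0.0014,0,-0.06],0],
  [[0,0,0.04],[0,0,0],0],
  [[0,0,0.04],[0,0,0],0],
  [[0,0,0.021],[0,0,0],0],
  [[0,0,0],[0,0,0],0],
])

```text
time: 4.68
tool_pos: [558.2, 276.8, 143.8]
tcp_rot: [178.3, 0.0, 112.3]
ft_force: [-1.0, 0.2, 0.4]
finger_gap: 85.2
```

play_rows([
  [[0,0,0],[0,0,0],0.3],
  [[0,0,0],[0,0,0],0.6],
  [[0,0,0],[0,0,0],1],
  [[0,0,0],[0,0,0],1],
  [[0,0,0],[0,0,0],1],
  [[0,0,0],[0,0,0],1],
], force=70)

```text
time: 5.42
tool_pos: [560.7, 277.9, 150.6]
tcp_rot: [177.9, 0.0, 112.2]
ft_force: [-1.9, -0.9, 0.5]
finger_gap: 25.2
```

```bash
python3 - <<'E'
from h import *
s=r.sense(); print({k:np.round(v,2) for k,v in s.items()})
a=eyes.snapshot("scene")[90:230,250:450]; b=eyes.snapshot("wrist")
cv2.imwrite("pics/v3.png",np.hstack([cv2.resize(a,(430,300)),cv2.resize(b,(370,300))])[...,::-1])
E
```

```text
{'time': np.float64(5.42), 'joint_pos': array([ 2.166e+01,  1.224e+01,  8.850e+01,  1.000e-02,  7.719e+01,
       -5.500e-01]), 'qd': array([-0.01, -0.09,  0.  , -0.04,  0.13,  0.04]), 'joint_efforts': array([-4.000e-02, -5.952e+01, -4.892e+01, -3.000e-02, -8.400e-01,
       -4.000e-02]), 'tool_pos': array([560.71, 277.86, 150.6 ]), 'tcp_rot': array([1.7793e+02, 1.0000e-02, 1.1221e+02]), 'ft_force': array([-1.94, -0.92,  0.52]), 'wrist_torque': array([-0.11,  0.36, -0.  ]), 'finger_gap': np.float64(25.23)}
```

View pics/v3.png

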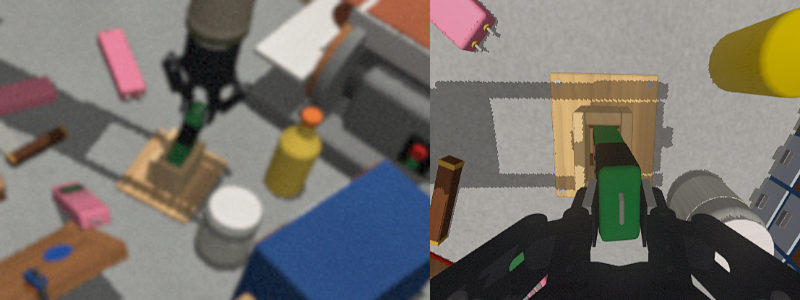

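The picture shows the fingers closed on the butt about 20 mm higher than planned. I'll reopen and check for drift.

play_rows([
  [[0,0,0],[0,0,0],0.6],
  [[0,0,0],[0,0,0],0.3],
  [[0,0,0],[0,0,0],0],
  [[0,0,0],[0,0,0],0],
])

```text
time: 6.02
tool_pos: [561.3, 278.0, 150.5]
tcp_rot: [177.9, 0.0, 112.2]
ft_force: [-0.4, 0.8, 0.2]
finger_gap: 84.8
```

play_rows([
  [[0,0,0],[0,0,0],0],
  [[0,0,0],[0,0,0],0],
])

```text
time: 6.28
tool_pos: [561.3, 278.0, 150.5]
tcp_rot: [177.9, 0.0, 112.2]
ft_force: [-0.3, 0.3, 0.8]
finger_gap: 85.2
```

```bash
python3 - <<'E'
from h import *
s=r.sense(); print(s["tool_pos"],s["tcp_rot"],s["joint_pos"].round(2),s["ft_force"])
eyes.snapshot("top");s=r.sense(); print(s["tool_pos"],s["tcp_rot"],s["joint_pos"].round(2),s["ft_force"])
E
```

```text
[561.31978834 278.02599024 150.47071164] [1.77854463e+02 1.29366707e-02 1.12211908e+02] [ 2.166e+01  1.227e+01  8.848e+01  1.000e-02  7.710e+01 -5.600e-01] [-0.28932784  0.25804892  0.76834543]
[561.33258108 278.05204691 150.49238958] [1.77850389e+02 1.15581195e-02 1.12210438e+02] [ 2.166e+01  1.227e+01  8.848e+01  1.000e-02  7.710e+01 -5.600e-01] [ 0.08565785 -0.86443879  0.56736   ]
```

```bash
cat >> h.py <<'E'
def butt(s,im,z=168):
    C=cam("wrist",s)
    c,st,l=max(blobs(im,(60,100,40),(90,255,255),60),key=lambda b:b[1][4])
    v=cv2.cvtColor(im,cv2.COLOR_RGB2HSV)[...,2]
    m=l&(v>0.8*np.percentile(v[l],70))
    b=cv2.boxPoints(cv2.minAreaRect(np.argwhere(m)[:,::-1].astype(np.float32)))
    P=np.array([onz(C,p,z) for p in b])
    e=max([P[1]-P[0],P[2]-P[1]],key=np.linalg.norm)
    return P,P.mean(0),np.degrees(np.arctan2(e[1],e[0]))%180
E
python3 - <<'E'
from h import *
s=r.sense(); im=eyes.snapshot("wrist"); P,c,y=butt(s,im); print(P.round(1).tolist(),c,y)
print(move(s,[*c[:2],124],Ro.from_euler('xyz',[180,0,y],degrees=True).as_matrix()))
cv2.imwrite("pics/v4.png",im[...,::-1])
E
```

```text
[[527.3, 289.6, 168.0], [549.6, 298.3, 168.0], [566.4, 256.3, 168.0], [542.0, 247.1, 168.0]] [546.34878768 272.85213194 168.        ] 111.87811933692562
(array([ 0.0009, -0.0168,  0.0259]), array([0.0375, 0.0001, 0.0058]))
```

play_rows([
  [[0,-0.008,0],[0.02,0,0],0],
  [[0,-0.006,0],[0.017,0,0],0],
  [[0,0,0.01],[0,0,0],0],
  [[0,0,0.01],[0,0,0],0],
  [[0,0,0],[0,0,0],0],
])

```text
time: 7.0
tool_pos: [546.9, 272.1, 127.9]
tcp_rot: [-179.8, 0.0, 112.2]
ft_force: [-0.1, -0.0, -0.9]
finger_gap: 85.3
```

```bash
cat > d.py <<'E'
from h import *
import sys
a=list(map(float,sys.argv[1:]))
s=r.sense(); print(s["tool_pos"].round(1),s["tcp_rot"].round(2),s["joint_pos"].round(1),s["ft_force"].round(1))
print(move(s,a[:3],Ro.from_euler('xyz',a[3:],degrees=True).as_matrix()))
E
python3 d.py 546.4 272.5 124 180 0 112.3
```

```text
[546.9 272.1 127.9] [-1.7981e+02  1.0000e-02  1.1221e+02] [21.7 13.3 89.8 -0.  77.2 -0.6] [-0.1 -0.  -0.9]
(array([ 0.0005, -0.0003,  0.0039]), array([-0.0034,  0.0002, -0.0015]))
```

play_rows([
  [[0.0005,0,0.004],[-0.003,0,0],0],
  [[0,0,0],[0,0,0],0.3],
  [[0,0,0],[0,0,0],0.6],
  [[0,0,0],[0,0,0],1],
  [[0,0,0],[0,0,0],1],
  [[0,0,0],[0,0,0],1],
  [[0,0,0],[0,0,0],1],
], force=90)

```text
time: 7.88
tool_pos: [547.1, 272.8, 124.2]
tcp_rot: [179.9, 0.0, 112.2]
ft_force: [-0.0, -0.2, -0.2]
finger_gap: 24.9
```

```bash
python3 - <<'E'
from h import *
s=r.sense(); im=eyes.snapshot("wrist"); P,c,y=butt(s,im); print(s["tool_pos"],s["tcp_rot"],P.round(1).tolist(),c,y)
cv2.imwrite("pics/v5.png",im[...,::-1])
E
```

```text
[547.12519032 272.80940689 124.20816471] [1.79946371e+02 1.29584464e-02 1.12212119e+02] [[541.4, 252.3, 168.0], [527.3, 290.0, 168.0], [549.4, 299.1, 168.0], [565.8, 262.2, 168.0]] [545.98069018 275.91963189 168.        ] 110.45982232363062
```

play_rows([
  [[0,0,-0.015],[0,0,0],1],
  [[0,0,-0.015],[0,0,0],1],
  [[0,0,-0.02],[0,0,0],1],
  [[0,0,-0.025],[0,0,0],1],
  [[0,0,-0.035],[0,0,0],1],
  [[0,0,-0.04],[0,0,0],1],
  [[0,0,-0.04],[0,0,0],1],
  [[0,0,-0.03],[0,0,0],1],
])

```text
time: 8.93
tool_pos: [545.7, 272.3, 358.3]
tcp_rot: [179.9, 0.0, 112.2]
ft_force: [1.1, 0.6, -1.2]
finger_gap: 25.2
```

```bash
python3 - <<'E'
from h import *
s=r.sense(); im=eyes.snapshot("wrist"); print(s["tool_pos"],s["tcp_rot"],s["finger_gap"],s["ft_force"])
C=cam("wrist",s);Rt,p=pose(s)
for dx in (11,-11): print("expected pin",proj(C,p+Rt@[dx,0,116]))
cv2.imwrite("pics/v6.png",cv2.resize(im,(800,600))[...,::-1])
E
```

```text
[545.65666313 272.29959111 358.29275497] [1.79865891e+02 1.35714890e-02 1.12212603e+02] 25.21988886811516 [ 1.11258495  0.5788196  -1.24356596]
expected pin [261.36885629 171.79173331]
expected pin [261.37883181 197.18598736]
```

View pics/v6.png

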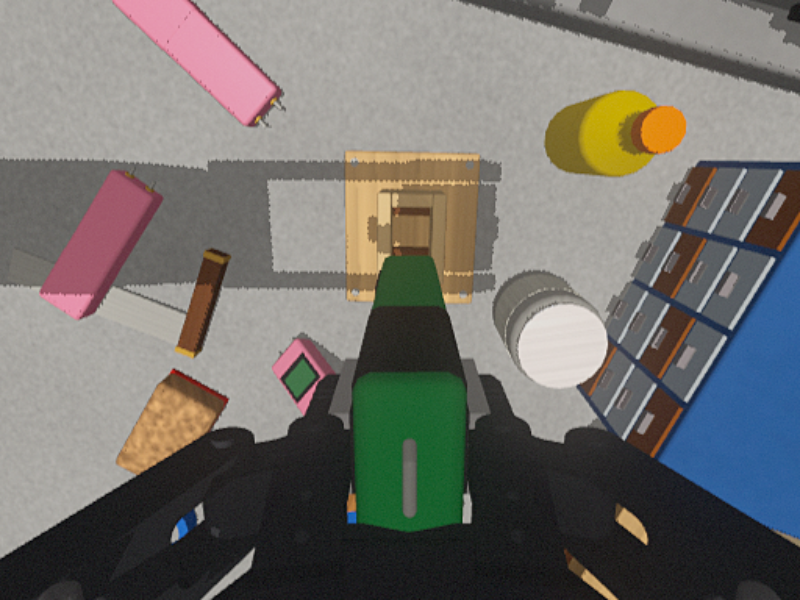

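The wrist view shows the meter centred between the pads with its lower end at (408,258) as expected. The pocket is empty and the bystanders are undisturbed.

play_rows([
  [[-0.03,-0.015,0],[0,0,0],1],
  [[-0.05,-0.025,0],[0,0,0],1],
  [[-0.05,-0.025,0],[0,0,0],1],
  [[-0.05,-0.025,0],[0,0,0],1],
  [[-0.05,-0.025,0],[0,0,0],1],
  [[-0.05,-0.025,0],[0,0,0],1],
  [[-0.05,-0.025,0],[0,0,0],1],
  [[-0.04,-0.02,0],[0,0,0],1],
])

```text
time: 9.98
tool_pos: [514.9, -148.3, 373.9]
tcp_rot: [178.6, 0.4, 112.6]
ft_force: [0.7, 0.0, -1.2]
finger_gap: 25.1
```

```bash
cat > b.py <<'E'
from h import *
import sys
# usage: b.py mark_index h
M=np.array([[599.4,-271.4,94.9],[603,-162.6,95.2],[608,-13.8,96.6]])
Y=np.radians(88.1); u=np.array([np.sin(Y),-np.cos(Y),0]); yv=np.array([np.cos(Y),np.sin(Y),0])
k=np.radians(35); n=-np.sin(k)*u+np.cos(k)*np.array([0,0,1])
R=np.column_stack([yv,np.cross(-n,yv),-n])
if __name__=="__main__":
    i,h=int(sys.argv[1]),float(sys.argv[2])
    s=r.sense(); p=M[i]+n*(116+h)
    Rt,q=pose(s); tip=q+Rt@[0,0,116]-M[i]
    print("t",s["time"],"tip rel mark: along",(tip@yv).round(1),"up",(tip@np.cross(yv,n)).round(1),"h",(tip@n).round(1),"F.n",(s["ft_force"]@n).round(1),s["ft_force"].round(1),s["joint_pos"].round(1))
    print("target",p.round(1),*move(s,p,R))
E
python3 b.py 0 60
```

```text
t 9.975 tip rel mark: along 120.8 up 23.4 h 182.7 F.n -1.4 [ 0.7  0.  -1.2] [-22.1  -4.6  82.8   0.8 100.5 -44.5]
target [ 498.5 -268.1  239.1] [-0.1034 -0.0645  0.1339] [-0.5756 -0.1297  0.4142]
```

play_rows([
  [[0,0,0],[-0.144,-0.0325,0.1035],1],
  [[0,0,0],[-0.144,-0.0325,0.1035],1],
  [[0,0,0],[-0.144,-0.0325,0.1035],1],
  [[0,0,0],[-0.144,-0.0325,0.1035],1],
  [[0,0,0],[0,0,0],1],
])

```text
time: 10.6
tool_pos: [513.1, -152.8, 374.1]
tcp_rot: [144.3, -0.2, 87.0]
ft_force: [-0.7, -1.2, -1.1]
finger_gap: 25.1
```

```bash
python3 b.py 0 60
```

```text
t 10.6 tip rel mark: along 114.7 up 87.7 h 164.5 F.n -0.6 [-0.7 -1.2 -1.1] [-34.3 -37.6 115.1  18.7  71.9 -32.2]
target [ 498.5 -268.1  239.1] [-0.1162 -0.0857  0.1044] [ 0.0128  0.0084 -0.0166]
```

play_rows([
  [[-0.03,-0.02,0.01],[0.0128,0.0084,-0.0166],1],
  [[-0.035,-0.025,0.025],[0,0,0],1],
  [[-0.035,-0.025,0.03],[0,0,0],1],
  [[-0.015,-0.012,0.025],[0,0,0],1],
  [[0,0,0.01],[0,0,0],1],
  [[0,0,0],[0,0,0],1],
])

```text
time: 11.35
tool_pos: [504.0, -273.3, 256.9]
tcp_rot: [145.1, 0.9, 89.3]
ft_force: [0.4, -0.1, -1.1]
finger_gap: 24.9
```

```bash
cat > look.py <<'E'
from b import *
s=r.sense(); im=eyes.snapshot("wrist"); C=cam("wrist",s); 
for c,st,l in blobs(im,(105,120,50),(125,255,255),150):
    o,d=ray(C,c); i=np.argmin([np.linalg.norm(np.cross(m-o,d)) for m in M])
    X=o+d*((M[i]-o)@n)/(d@n); e=X-M[i]
    print("blob",c.round(),st.tolist(),"near mark",i,"along %.1f up %.1f"%(e@yv,e@np.cross(yv,n)))
cv2.imwrite(f"pics/L{s['time']:.1f}.png",im[...,::-1]); print(f"L{s['time']:.1f}")
E
python3 b.py 0 60; python3 look.py; cp pics/L* pics/look0.png
```

```text
t 11.35 tip rel mark: along -5.2 up 14.7 h 71.3 F.n -1.1 [ 0.4 -0.1 -1.1] [-49.5 -24.7 118.4  28.1  63.9 -56.5]
target [ 498.5 -268.1  239.1] [ 0.0055 -0.0147  0.0113] [-0.0008  0.0006  0.0252]
blob [30. 53.] [0, 0, 53, 106, 2215] near mark 1 along -8.5 up -209.7
blob [249.  48.] [226, 24, 46, 49, 1750] near mark 1 along 1.6 up -0.4
blob [313. 111.] [296, 102, 42, 19, 567] near mark 0 along 53.8 up 65.3
blob [245. 157.] [227, 141, 42, 39, 972] near mark 0 along 5.7 up -2.4
L11.3
```

View pics/look0.png

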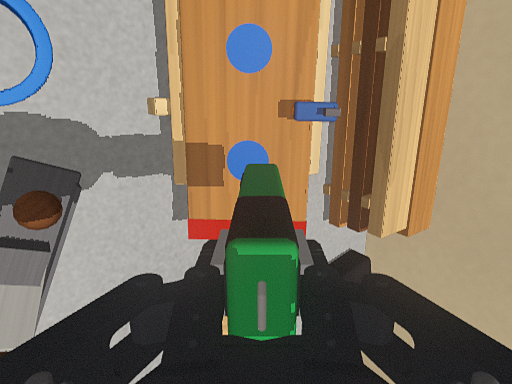

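The view shows the board with its red end at (250,229). Mark_right is at (248,162), partly hidden by the meter, and mark_mid at (249,48) is within 2 mm of my estimate.

play_rows([
  [[0.003,-0.008,0.01],[0,0,0.013],1],
  [[0.003,-0.006,0.012],[0,0,0.012],1],
  [[0,0,0.015],[0,0,0],1],
  [[0,0,0.01],[0,0,0],1],
  [[0,0,0],[0,0,0],1],
  [[0,0,0],[0,0,0],1],
])

```text
time: 12.15
tool_pos: [522.1, -266.5, 210.8]
tcp_rot: [144.9, 0.2, 88.2]
ft_force: [-0.6, -0.2, -2.0]
finger_gap: 24.9
```

```bash
python3 b.py 0 8
```

```text
t 12.15 tip rel mark: along 2.1 up 3.4 h 23.3 F.n -1.3 [-0.6 -0.2 -2. ] [-46.9 -21.1 120.7  28.8  57.4 -56. ]
target [ 528.3 -269.   196.5] [-0.0023 -0.0031  0.0153] [0.0023 0.0015 0.0039]
```

play_rows([
  [[-0.002,-0.003,0.006],[0.002,0.001,0.004],1],
  [[0,0,0.006],[0,0,0],1],
  [[0,0,0],[0,0,0],1],
  [[0,0,0],[0,0,0],1],
])

```text
time: 12.65
tool_pos: [526.9, -269.5, 199.4]
tcp_rot: [144.9, 0.1, 88.0]
ft_force: [0.2, 1.3, -1.7]
finger_gap: 24.9
```

```bash
python3 b.py 0 0
```

```text
t 12.65 tip rel mark: along -0.7 up 0.6 h 11.2 F.n -1.5 [ 0.2  1.3 -1.7] [-46.7 -19.4 120.6  29.2  55.9 -56.4]
target [ 532.9 -269.2  189.9] [ 0.0006 -0.0005  0.0112] [ 0.001   0.0015 -0.0004]
```

play_rows([
  [[0.0005,-0.0005,0.004],[0,0,0],1],
  [[0,0,0.003],[0,0,0],1],
  [[0,0,0.002],[0,0,0],1],
  [[0,0,0],[0,0,0],1],
])

```text
time: 13.15
tool_pos: [532.1, -269.2, 191.4]
tcp_rot: [144.9, 0.1, 88.0]
ft_force: [-0.1, 0.1, -2.5]
finger_gap: 25.1
```

play_rows([
  [[0,0,0.002],[0,0,0],1],
])

```text
time: 13.28
tool_pos: [533.3, -269.5, 190.2]
tcp_rot: [144.9, 0.1, 88.0]
ft_force: [-13.0, 1.9, 12.0]
finger_gap: 25.2
```

```bash
python3 b.py 0 0
```

```text
t 13.275 tip rel mark: along -0.5 up 0.8 h -0.0 F.n 17.3 [-13.    1.9  12. ] [-46.  -17.9 120.5  29.4  54.4 -56.6]
target [ 532.9 -269.2  189.9] [ 0.0003 -0.0005 -0.    ] [0.0018 0.0022 0.0001]
```

play_rows([
  [[0,0,0.0015],[0,0,0],1],
  [[0,0,0.0015],[0,0,0],1],
])

```text
time: 13.52
tool_pos: [534.4, -270.2, 190.3]
tcp_rot: [144.9, 0.2, 88.1]
ft_force: [-24.3, 6.0, 18.2]
finger_gap: 25.1
```

play_rows([
  [[0,0,0.0005],[0,0,0],1],
  [[0,0,0.0005],[0,0,0],1],
])

```text
time: 13.78
tool_pos: [534.0, -270.0, 190.6]
tcp_rot: [145.1, 0.2, 88.3]
ft_force: [-9.7, 2.5, 6.5]
finger_gap: 25.5
```

play_rows([
  [[0,0,0.001],[0,0,0],1],
  [[0,0,0.001],[0,0,0],1],
  [[0,0,0.001],[0,0,0],1],
  [[0,0,0.001],[0,0,0],1],
])

```text
time: 14.28
tool_pos: [534.5, -270.2, 190.7]
tcp_rot: [145.2, 0.3, 88.5]
ft_force: [-16.7, 4.6, 11.7]
finger_gap: 25.1
```

```bash
python3 b.py 0 0
```

```text
t 14.275 tip rel mark: along -1.1 up 1.3 h -0.3 F.n 19.2 [-16.7   4.6  11.7] [-45.9 -17.5 120.   29.   54.6 -56.7]
target [ 532.9 -269.2  189.9] [ 0.001  -0.0017 -0.0003] [-0.0041  0.001   0.0088]
```

play_rows([
  [[0,0,0.001],[0,0,0],1],
  [[0,0,0.001],[0,0,0],1],
  [[0,0,0.001],[0,0,0],1],
  [[0,0,0.001],[0,0,0],1],
])

```text
time: 14.78
tool_pos: [534.8, -270.4, 190.9]
tcp_rot: [145.4, 0.4, 88.7]
ft_force: [-16.2, 4.8, 10.5]
finger_gap: 25.2
```

```bash
python3 b.py 0 0
```

```text
t 14.775 tip rel mark: along -1.1 up 1.3 h -0.3 F.n 17.9 [-16.2   4.8  10.5] [-45.8 -17.3 119.7  28.8  54.8 -56.7]
target [ 532.9 -269.2  189.9] [ 0.0011 -0.0022 -0.0003] [-0.0074 -0.0002  0.0131]
```

play_rows([
  [[0,-0.0003,0.001],[0,0,0],1],
  [[0,-0.0003,0.001],[0,0,0],1],
  [[0,0,-0.006],[0,0,0],1],
  [[0,0,-0.01],[0,0,0],1],
  [[0,0,-0.015],[0,0,0],1],
  [[0,0,-0.015],[0,0,0],1],
  [[0,0,0],[0,0,0],1],
])

```text
time: 15.65
tool_pos: [507.3, -270.1, 232.6]
tcp_rot: [145.4, 0.6, 88.8]
ft_force: [-0.4, 0.3, -2.1]
finger_gap: 24.8
```

```bash
python3 b.py 1 45; python3 look.py
```

```text
t 15.65 tip rel mark: along -110.7 up 2.6 h 49.4 F.n -1.5 [-0.4  0.3 -2.1] [-48.6 -23.5 120.   28.1  61.3 -56.4]
target [ 510.7 -159.5  227.1] [ 0.1106 -0.0016  0.0043] [-0.0067  0.0009  0.0158]
blob [28. 56.] [0, 0, 52, 113, 2429] near mark 1 along -7.9 up -209.1
blob [260.  48.] [236, 23, 49, 52, 2005] near mark 1 along 1.7 up -0.4
blob [331. 115.] [312, 106, 45, 20, 673] near mark 0 along 53.7 up 66.9
blob [257. 159.] [237, 147, 44, 34, 648] near mark 0 along 10.9 up -2.0
L15.7
```

play_rows([
  [[0.02,0,0],[-0.007,0.001,0.016],1],
  [[0.03,0,0],[0,0,0],1],
  [[0.03,0,0],[0,0,0],1],
  [[0.025,-0.002,0],[0,0,0],1],
  [[0.005,0,0],[0,0,0],1],
  [[0,0,0],[0,0,0],1],
])

```text
time: 16.45
tool_pos: [508.6, -157.0, 228.2]
tcp_rot: [145.1, -0.2, 88.0]
ft_force: [-0.0, 1.1, -2.3]
finger_gap: 24.8
```

```bash
python3 b.py 1 12
```

```text
t 16.45 tip rel mark: along 2.6 up -1.4 h 47.2 F.n -1.9 [-0.   1.1 -2.3] [-35.4 -36.2 129.   21.7  59.  -40. ]
target [ 529.6 -160.2  200.1] [-0.0025  0.0013  0.0352] [-0.002  -0.0015 -0.0031]
```

play_rows([
  [[-0.001,0.001,0.01],[-0.002,-0.0015,-0.003],1],
  [[0,0,0.01],[0,0,0],1],
  [[0,0,0.008],[0,0,0],1],
  [[0,0,0.004],[0,0,0],1],
  [[0,0,0],[0,0,0],1],
  [[0,0,0],[0,0,0],1],
])

```text
time: 17.2
tool_pos: [528.7, -160.9, 199.1]
tcp_rot: [145.1, -0.1, 87.9]
ft_force: [0.1, 0.4, -1.1]
finger_gap: 24.8
```

```bash
python3 b.py 1 0
```

```text
t 17.2 tip rel mark: along -0.9 up -1.6 h 11.8 F.n -0.9 [ 0.1  0.4 -1.1] [-33.9 -30.6 128.6  22.1  53.6 -40.5]
target [ 536.5 -160.4  190.2] [0.0008 0.0013 0.0118] [-0.0023  0.0008 -0.0027]
```

play_rows([
  [[0.0008,0.0008,0.004],[-0.002,0.0008,-0.002],1],
  [[0,0,0.004],[0,0,0],1],
  [[0,0,0.002],[0,0,0],1],
  [[0,0,0],[0,0,0],1],
])

```text
time: 17.7
tool_pos: [535.7, -160.4, 191.7]
tcp_rot: [144.9, 0.0, 88.1]
ft_force: [0.1, -0.6, -2.1]
finger_gap: 24.6
```

```bash
python3 b.py 1 0
```

```text
t 17.7 tip rel mark: along -0.1 up 0.3 h 1.6 F.n -1.8 [ 0.1 -0.6 -2.1] [-33.3 -29.1 128.4  22.3  51.9 -40.8]
target [ 536.5 -160.4  190.2] [ 0.     -0.0002  0.0016] [ 0.001   0.0005 -0.0002]
```

play_rows([
  [[0,0,0.002],[0,0,0],1],
  [[0,-0.0002,0.001],[0,0,0],1],
  [[0,-0.0002,0.001],[0,0,0],1],
])

```text
time: 18.08
tool_pos: [537.7, -160.9, 190.6]
tcp_rot: [144.9, 0.1, 88.2]
ft_force: [-18.6, 2.7, 12.8]
finger_gap: 24.9
```

play_rows([
  [[0,-0.0002,0.001],[0,0,0],1],
  [[0,-0.0002,0.001],[0,0,0],1],
  [[0,-0.0002,0.001],[0,0,0],1],
  [[0,-0.0002,0.001],[0,0,0],1],
])

```text
time: 18.58
tool_pos: [538.1, -161.1, 190.7]
tcp_rot: [145.1, 0.2, 88.4]
ft_force: [-18.8, 4.1, 13.1]
finger_gap: 25.1
```

```bash
python3 b.py 1 0
```

```text
t 18.575 tip rel mark: along -0.7 up 1.4 h -0.5 F.n 21.6 [-18.8   4.1  13.1] [-33.1 -28.4 128.   22.2  51.7 -41. ]
target [ 536.5 -160.4  190.2] [ 0.0006 -0.0016 -0.0005] [-0.0015  0.0006  0.0063]
```

play_rows([
  [[0,-0.0002,0.001],[0,0,0],1],
  [[0,-0.0002,0.001],[0,0,0],1],
  [[0,-0.0002,0.001],[0,0,0],1],
  [[0,-0.0002,0.001],[0,0,0],1],
])

```text
time: 19.08
tool_pos: [538.3, -161.1, 190.9]
tcp_rot: [145.3, 0.3, 88.6]
ft_force: [-18.3, 3.0, 12.3]
finger_gap: 25.4
```

```bash
python3 b.py 1 0
```

```text
t 19.075 tip rel mark: along -0.7 up 1.4 h -0.5 F.n 20.6 [-18.3   3.   12.3] [-33.1 -28.2 127.8  22.1  51.9 -41.1]
target [ 536.5 -160.4  190.2] [ 0.0007 -0.0019 -0.0005] [-0.0043 -0.0001  0.0106]
```

Steady at 20 N. I'll hold a little longer, then lift.

play_rows([
  [[0,-0.0002,0.001],[0,0,0],1],
  [[0,-0.0002,0.001],[0,0,0],1],
  [[0,0,-0.006],[0,0,0],1],
  [[0,0,-0.01],[0,0,0],1],
  [[0,0,-0.015],[0,0,0],1],
  [[0,0,-0.015],[0,0,0],1],
  [[0,0,0],[0,0,0],1],
])

```text
time: 19.95
tool_pos: [511.2, -160.5, 231.6]
tcp_rot: [145.2, 0.4, 88.7]
ft_force: [0.2, -0.3, -1.7]
finger_gap: 25.2
```

```bash
python3 b.py 2 45; python3 look.py
```

```text
t 19.95 tip rel mark: along -149.9 up 1.7 h 47.3 F.n -1.5 [ 0.2 -0.3 -1.7] [-35.5 -35.4 128.1  21.5  59.1 -40.8]
target [515.7 -10.7 228.5] [ 0.1499 -0.0003  0.0022] [-0.0043  0.0005  0.013 ]
blob [260.  11.] [235, 0, 51, 27, 1051] near mark 2 along -7.9 up -1.3
blob [333.  83.] [314, 73, 45, 22, 714] near mark 2 along -66.3 up 65.6
blob [ 37. 190.] [0, 128, 70, 121, 3052] near mark 1 along -22.9 up -222.2
blob [256. 160.] [237, 149, 44, 33, 608] near mark 1 along 11.2 up -2.6
blob [321. 231.] [303, 221, 43, 21, 541] near mark 0 along 46.3 up 65.4
L19.9
```

play_rows([
  [[0.02,0,0],[-0.004,0,0.013],1],
  [[0.03,0,0],[0,0,0],1],
  [[0.04,0,0],[0,0,0],1],
  [[0.03,0,0],[0,0,0],1],
  [[0.02,0,0],[0,0,0],1],
  [[0.006,0,0],[0,0,0],1],
  [[0,0,0],[0,0,0],1],
])

```text
time: 20.88
tool_pos: [515.3, -9.9, 225.7]
tcp_rot: [145.3, -0.2, 88.0]
ft_force: [0.1, -0.5, -1.9]
finger_gap: 25.2
```

```bash
python3 b.py 2 12; python3 look.py
```

```text
t 20.875 tip rel mark: along 1.0 up -2.6 h 43.0 F.n -1.6 [ 0.1 -0.5 -1.9] [-10.2 -42.5 132.8   5.9  55.5 -10.1]
target [534.6 -11.4 201.5] [-0.0009  0.0021  0.031 ] [-0.0056 -0.0016 -0.0027]
blob [264. 162.] [241, 151, 45, 33, 529] near mark 2 along 12.7 up 0.3
blob [333. 246.] [317, 236, 34, 22, 349] near mark 2 along -75.9 up 70.8
blob [ 38. 307.] [0, 292, 86, 41, 1803] near mark 2 along -148.7 up -248.8
L20.9
```

play_rows([
  [[-0.001,0.002,0.01],[-0.006,-0.0016,-0.003],1],
  [[0,0,0.008],[0,0,0],1],
  [[0,0,0.006],[0,0,0],1],
  [[0,0,0.004],[0,0,0],1],
  [[0,0,0],[0,0,0],1],
  [[0,0,0],[0,0,0],1],
])

```text
time: 21.68
tool_pos: [533.9, -14.6, 201.1]
tcp_rot: [145.1, 0.0, 87.9]
ft_force: [0.2, -0.5, -1.8]
finger_gap: 24.9
```

```bash
python3 b.py 2 0
```

```text
t 21.675 tip rel mark: along -3.5 up -0.9 h 12.0 F.n -1.6 [ 0.2 -0.5 -1.8] [-10.2 -37.4 132.6   6.   50.4 -10.5]
target [541.5 -11.6 191.6] [0.0032 0.0007 0.012 ] [-0.0013  0.0026 -0.0032]
```

play_rows([
  [[0.002,0.0007,0.004],[-0.001,0.002,-0.003],1],
  [[0.001,0,0.003],[0,0,0],1],
  [[0,0,0.002],[0,0,0],1],
  [[0,0,0],[0,0,0],1],
])

```text
time: 22.18
tool_pos: [540.4, -11.4, 194.3]
tcp_rot: [144.9, 0.0, 88.1]
ft_force: [0.9, 0.3, -2.1]
finger_gap: 25.4
```

```bash
python3 b.py 2 0
```

```text
t 22.175 tip rel mark: along 0.1 up 0.7 h 2.9 F.n -2.2 [ 0.9  0.3 -2.1] [ -9.6 -35.8 132.3   5.9  48.7 -10.3]
target [541.5 -11.6 191.6] [-0.0002 -0.0006  0.0029] [0.001  0.0004 0.0005]
```

play_rows([
  [[0,-0.0005,0.0015],[0,0,0],1],
  [[0,0,0.0015],[0,0,0],1],
])

```text
time: 22.42
tool_pos: [541.8, -11.4, 191.7]
tcp_rot: [144.9, 0.0, 88.1]
ft_force: [-0.3, -0.9, -2.2]
finger_gap: 25.2
```

play_rows([
  [[0,-0.0002,0.001],[0,0,0],1],
  [[0,-0.0002,0.001],[0,0,0],1],
])

```text
time: 22.68
tool_pos: [542.9, -11.5, 191.1]
tcp_rot: [144.9, 0.1, 88.1]
ft_force: [-16.8, 0.9, 12.9]
finger_gap: 24.9
```

play_rows([
  [[0,-0.0002,0.001],[0,0,0],1],
  [[0,-0.0002,0.001],[0,0,0],1],
])

```text
time: 22.92
tool_pos: [543.2, -11.5, 191.1]
tcp_rot: [145.0, 0.1, 88.2]
ft_force: [-19.1, 0.7, 12.9]
finger_gap: 25.2
```

```bash
python3 b.py 2 0
```

```text
t 22.925 tip rel mark: along 0.1 up 1.2 h -1.4 F.n 21.5 [-19.1   0.7  12.9] [ -9.6 -34.9 132.2   5.9  48.1 -10.3]
target [541.5 -11.6 191.6] [-0.0002 -0.0011 -0.0014] [0.0007 0.0005 0.0017]
```

play_rows([
  [[0,-0.0002,0.001],[0,0,0],1],
  [[0,-0.0002,0.001],[0,0,0],1],
  [[0,-0.0002,0.001],[0,0,0],1],
  [[0,-0.0002,0.001],[0,0,0],1],
  [[0,-0.0002,0.001],[0,0,0],1],
  [[0,-0.0002,0.001],[0,0,0],1],
  [[0,-0.0002,0.001],[0,0,0],1],
  [[0,-0.0002,0.001],[0,0,0],1],
])

```text
time: 23.92
tool_pos: [543.9, -11.5, 191.5]
tcp_rot: [145.3, 0.2, 88.4]
ft_force: [-19.7, 1.1, 13.8]
finger_gap: 25.0
```

```bash
python3 b.py 2 0
```

```text
t 23.925 tip rel mark: along 0.1 up 1.3 h -1.5 F.n 22.6 [-19.7   1.1  13.8] [ -9.5 -34.4 131.7   5.7  48.4 -10.4]
target [541.5 -11.6 191.6] [-0.0002 -0.0019 -0.0015] [-0.0055  0.0007  0.0059]
```

play_rows([
  [[0,-0.0002,0.001],[0,0,0],1],
  [[0,0,-0.006],[0,0,0],1],
  [[0,0,-0.01],[0,0,0],1],
  [[0,0,-0.015],[0,0,0],1],
  [[0,0,-0.02],[0,0,0],1],
  [[0,0,-0.02],[0,0,0],1],
  [[0,0,-0.01],[0,0,0],1],
  [[0,0,0],[0,0,0],1],
])

```text
time: 24.92
tool_pos: [495.9, -9.9, 262.2]
tcp_rot: [145.2, 0.3, 88.4]
ft_force: [-0.0, 0.4, -1.2]
finger_gap: 25.3
```

```bash
python3 b.py 2 80;  python3 d.py 515 60 370 180 0 112.2
```

```text
t 24.925 tip rel mark: along 0.0 up 2.6 h 84.0 F.n -1.0 [-0.   0.4 -1.2] [-10.8 -47.8 131.9   5.7  61.6 -10.4]
target [495.6 -10.1 257.2] [-0.0001 -0.0031  0.004 ] [-0.0041  0.0011  0.0063]
[495.9  -9.9 262.2] [145.24   0.26  88.36] [-10.8 -47.8 131.9   5.7  61.6 -10.4] [-0.   0.4 -1.2]
(array([ 0.07  ,  0.0757, -0.079 ]), array([ 0.5969,  0.1305, -0.4018]))
```

play_rows([
  [[0,0.02,-0.01],[0.149,0.033,-0.1],1],
  [[0,0.02,-0.02],[0.149,0.033,-0.1],1],
  [[0,0.02,-0.03],[0.149,0.033,-0.1],1],
  [[0,0,-0.03],[0.149,0.033,-0.1],1],
  [[0,0,-0.02],[0,0,0],1],
  [[0,0,0],[0,0,0],1],
])

```text
time: 25.68
tool_pos: [518.8, -5.5, 379.0]
tcp_rot: [-178.8, -0.8, 112.4]
ft_force: [-1.0, -0.0, -1.8]
finger_gap: 25.1
```

```bash
python3 d.py 547.1 272.8 330 179.95 0 112.2
```

```text
[518.8  -5.5 379. ] [-178.76   -0.78  112.45] [-6.300e+00 -4.400e+00  8.210e+01  1.000e-01  1.037e+02 -2.880e+01] [-1.  -0.  -1.8]
(array([0.2457, 0.1335, 0.0494]), array([-0.0225, -0.0135,  0.0045]))
```

play_rows([
  [[0.025,0.014,0],[-0.0225,-0.0135,0.0045],1],
  [[0.04,0.022,0],[0,0,0],1],
  [[0.05,0.027,0],[0,0,0],1],
  [[0.05,0.027,0],[0,0,0],1],
  [[0.04,0.022,0],[0,0,0],1],
  [[0.025,0.013,0],[0,0,0],1],
  [[0.01,0.005,0],[0,0,0],1],
  [[0,0,0],[0,0,0],1],
])

```text
time: 26.68
tool_pos: [547.2, 271.5, 365.0]
tcp_rot: [-179.6, -0.0, 111.9]
ft_force: [0.1, 0.6, -1.6]
finger_gap: 25.2
```

```bash
python3 d.py 547.1 272.8 330 179.95 0 112.2; python3 - <<'E'
from h import *
s=r.sense(); im=eyes.snapshot("wrist"); C=cam("wrist",s)
for X in ([549.8,272.1,66],[546.5,273,66]): print(proj(C,X))
cv2.imwrite("pics/v7.png",cv2.resize(im,(800,600))[...,::-1])
E
```

```text
[547.2 271.5 365. ] [-1.7964e+02 -4.0000e-02  1.1188e+02] [ 21.6   8.7  70.1   0.  101.5  -0.3] [ 0.1  0.6 -1.6]
(array([0.0012, 0.0006, 0.035 ]), array([-0.0071, -0.0008, -0.0056]))
[264.69855819 151.36815938]
[262.73786553 149.88611536]
```

View pics/v7.png

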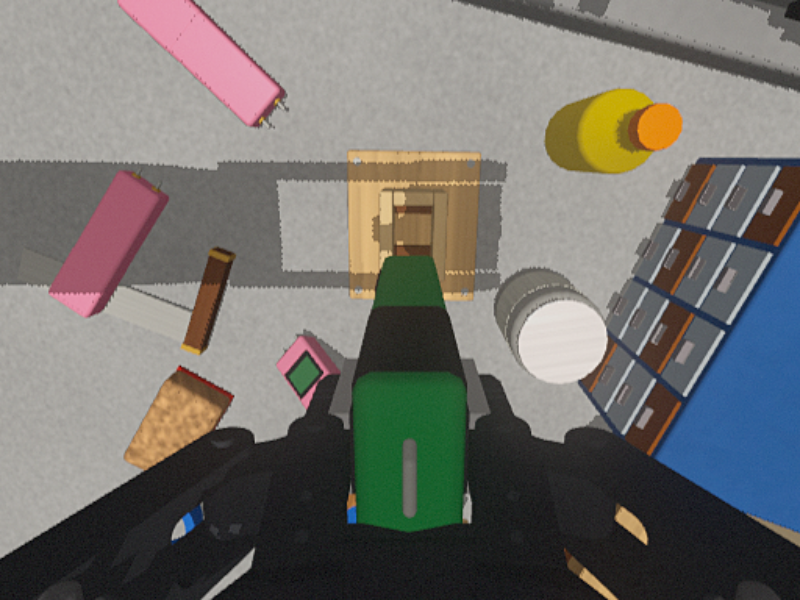

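The view shows the pocket ahead with its rim centre at about (413,225). The meter hangs straight in the grip and the other things are unmoved. I'll descend in stages.

play_rows([
  [[0.001,0.001,0.02],[-0.007,0,0],1],
  [[0,0,0.03],[0,0,0],1],
  [[0,0,0.03],[0,0,0],1],
  [[0,0,0.03],[0,0,0],1],
  [[0,0,0.025],[0,0,0],1],
  [[0,0,0.01],[0,0,0],1],
  [[0,0,0],[0,0,0],1],
])

```text
time: 27.6
tool_pos: [550.6, 261.7, 218.5]
tcp_rot: [179.6, 0.1, 111.2]
ft_force: [0.1, 0.8, -0.7]
finger_gap: 24.9
```

```bash
python3 d.py 548.3 272.6 190 180 0 111.8
```

```text
[550.6 261.7 218.5] [1.7964e+02 1.2000e-01 1.1116e+02] [20.7  8.9 85.  -0.1 85.7 -0.5] [ 0.1  0.8 -0.7]
(array([0.0111, 0.0016, 0.0285]), array([ 0.0063,  0.0021, -0.0111]))
```

play_rows([
  [[0.006,0.001,0],[0.006,0.002,-0.011],1],
  [[0.005,0,0],[0,0,0],1],
  [[0,0,0.008],[0,0,0],1],
  [[0,0,0.008],[0,0,0],1],
  [[0,0,0],[0,0,0],1],
  [[0,0,0],[0,0,0],1],
])

```text
time: 28.35
tool_pos: [548.9, 273.6, 205.2]
tcp_rot: [179.7, -0.0, 111.9]
ft_force: [0.5, -0.0, -1.6]
finger_gap: 24.7
```

```bash
python3 d.py 548.3 272.6 170 180 0 111.8
```

```text
[548.9 273.6 205.2] [179.7   -0.   111.85] [21.7 10.  85.3  0.  84.5 -0.1] [ 0.5 -0.  -1.6]
(array([-0.0007, -0.0012,  0.0352]), array([ 0.0053, -0.    ,  0.0009]))
```

Pins are at z=89. I'll enter the rim slowly.

play_rows([
  [[-0.0005,-0.001,0.006],[0.005,0,0],1],
  [[0,0,0.008],[0,0,0],1],
  [[0,0,0.008],[0,0,0],1],
  [[0,0,0.006],[0,0,0],1],
  [[0,0,0],[0,0,0],1],
])

```text
time: 28.98
tool_pos: [547.9, 272.4, 174.5]
tcp_rot: [-179.9, 0.0, 111.8]
ft_force: [0.4, 0.4, -0.9]
finger_gap: 24.9
```

```bash
python3 d.py 548.3 272.6 150 180 0 111.8
```

```text
[547.9 272.4 174.5] [-179.94    0.    111.84] [21.6 11.2 87.1 -0.  81.8 -0.2] [ 0.4  0.4 -0.9]
(array([0.    , 0.0004, 0.0245]), array([-0.0011,  0.    ,  0.0006]))
```

play_rows([
  [[0,0.0004,0.006],[0,0,0],1],
  [[0,0,0.007],[0,0,0],1],
  [[0,0,0.007],[0,0,0],1],
  [[0,0,0.006],[0,0,0],1],
  [[0,0,0.005],[0,0,0],1],
  [[0,0,0],[0,0,0],1],
])

```text
time: 29.72
tool_pos: [548.3, 272.6, 141.4]
tcp_rot: [-179.9, 0.0, 111.8]
ft_force: [-0.1, -1.0, -1.8]
finger_gap: 25.2
```

```bash
python3 d.py 548.3 272.6 124.5 180 0 111.8
```

```text
[548.3 272.6 141.4] [-179.94    0.    111.84] [21.6 12.7 89.  -0.  78.4 -0.2] [-0.1 -1.  -1.8]
(array([-0.    , -0.    ,  0.0169]), array([-0.001 ,  0.    ,  0.0006]))
```

play_rows([
  [[0,0,0.005],[0,0,0],1],
  [[0,0,0.004],[0,0,0],1],
  [[0,0,0.003],[0,0,0],1],
  [[0,0,0.001],[0,0,0],1],
  [[0,0,0],[0,0,0],1],
])

```text
time: 30.35
tool_pos: [548.7, 272.8, 128.1]
tcp_rot: [180.0, 0.0, 111.8]
ft_force: [0.1, 1.0, -2.0]
finger_gap: 25.3
```

play_rows([
  [[0,0,0.0015],[0,0,0],1],
  [[0,0,0.0005],[0,0,0],1],
])

```text
time: 30.6
tool_pos: [548.9, 272.8, 126.3]
tcp_rot: [180.0, 0.0, 111.8]
ft_force: [0.1, -0.1, -1.7]
finger_gap: 24.9
```

play_rows([
  [[0,-0.0003,0.001],[0,0,0],1],
  [[0,0,0.0008],[0,0,0],1],
])

```text
time: 30.85
tool_pos: [548.7, 272.8, 124.6]
tcp_rot: [180.0, 0.0, 111.8]
ft_force: [-1.4, 0.8, -1.3]
finger_gap: 25.3
```

play_rows([
  [[0,0,0.0008],[0,0,0],1],
  [[0,0,0.0005],[0,0,0],1],
])

```text
time: 31.1
tool_pos: [548.8, 272.8, 124.2]
tcp_rot: [179.9, 0.0, 111.8]
ft_force: [-2.7, -0.5, 4.4]
finger_gap: 25.4
```

Force rose by 6 N at the same height as before, so it is seated. Releasing.

play_rows([
  [[0,0,0],[0,0,0],0.55],
  [[0,0,0],[0,0,0],0.4],
  [[0,0,0],[0,0,0],0.2],
  [[0,0,0],[0,0,0],0],
  [[0,0,0],[0,0,0],0],
  [[0,0,0],[0,0,0],0],
])

```text
time: 31.85
tool_pos: [549.3, 273.0, 124.3]
tcp_rot: [179.9, 0.0, 111.8]
ft_force: [0.5, -0.0, 0.1]
finger_gap: 85.7
```

```bash
python3 - <<'E'
from h import *
s=r.sense(); im=eyes.snapshot("wrist"); P,c,y=butt(s,im); print(s["tool_pos"],s["tcp_rot"],P.round(1).tolist(),c,y)
E
```

```text
[549.34734263 273.03171403 124.30246972] [1.79851936e+02 8.10228786e-04 1.11837424e+02] [[542.5, 252.4, 168.0], [529.3, 290.3, 168.0], [551.4, 298.7, 168.0], [566.8, 261.5, 168.0]] [547.50871247 275.71807116 168.        ] 109.15309861249835
```

play_rows([
  [[0,0,-0.01],[0,0,0],0],
  [[0,0,-0.015],[0,0,0],0],
  [[0,0,-0.02],[0,0,0],0],
  [[0,0,-0.03],[0,0,0],0],
  [[0,0,-0.04],[0,0,0],0],
  [[0,0,-0.04],[0,0,0],0],
  [[0,0,-0.04],[0,0,0],0],
  [[0,0,-0.02],[0,0,0],0],
])

```text
time: 32.9
tool_pos: [548.2, 272.6, 355.7]
tcp_rot: [179.5, 0.0, 111.8]
ft_force: [0.4, -0.9, -0.4]
finger_gap: 85.6
```

play_rows([
  [[0,0,0],[0,0,0],0],
  [[0,0,0],[0,0,0],0],
])

```text
time: 33.15
tool_pos: [548.9, 272.9, 359.7]
tcp_rot: [179.2, 0.0, 111.8]
ft_force: [0.1, 0.3, -1.3]
finger_gap: 85.4
```

```bash
python3 - <<'E'
from h import *
s=r.sense(); im=eyes.snapshot("wrist"); P,c,y=butt(s,im); print(s["tool_pos"],P.round(1).tolist(),c,y)
a=eyes.snapshot("scene"); cv2.imwrite("pics/sc9.png",a[...,::-1])
d=cv2.absdiff(a[...,::-1].copy(),cv2.imread("pics/scene0.png")).max(2)
cv2.imwrite("pics/v9.png",np.vstack([np.hstack([cv2.resize(a,(400,300)),cv2.resize(im,(400,300))]),np.hstack([cv2.resize(a[125:200,295:375],(400,300)),cv2.cvtColor(cv2.resize(d,(400,300))*2,cv2.COLOR_GRAY2RGB)])])[...,::-1])
C=cam("scene"); b=[l for l in blobs(a,(60,100,40),(90,255,255),20)]
print([x[0].round(1).tolist() for x in b])
E
```

```text
[548.89305876 272.8831441  359.73011298] [[531.0, 287.0, 168.0], [552.5, 295.5, 168.0], [568.5, 256.2, 168.0], [546.3, 247.4, 168.0]] [549.59295582 271.53657077 168.        ] 112.23972336819442
[[337.7, 142.5], [332.4, 160.4]]
```

View pics/v9.png

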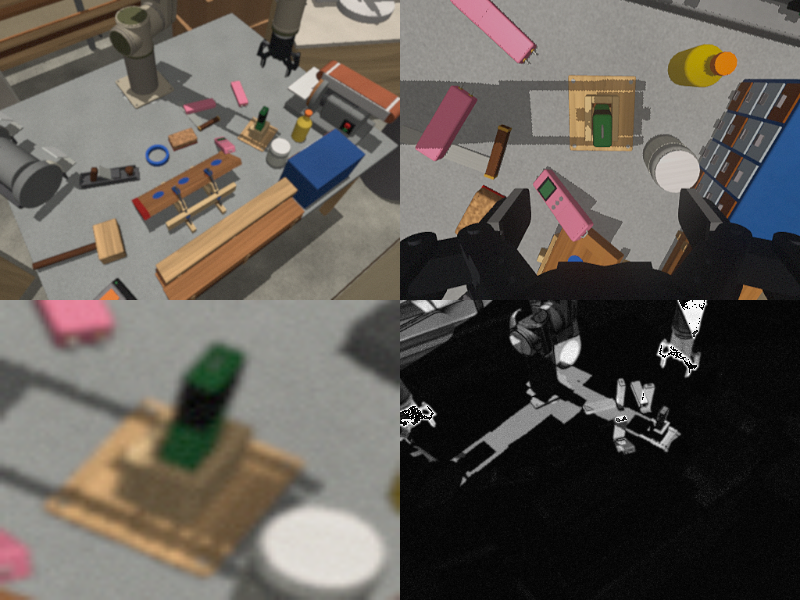

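The last view shows the meter upright in the holder and its butt at the original height. The arm is clear above it. The pink look-alikes lie toppled, exactly as they already lay in my first wrist view, before I had descended anywhere. Everything else is unmoved.

```bash
python3 -c "
from bench import r
print(r.hand_in())"
```

```text
the job is handed in; nothing more can be done
None
```

The meter has checked all three marks and is back in its holder, and I have handed the job in at about 33 s on the robot's clock.

- **Readings:** I worked from the red end, which is the -y end: right, then mid, then left. I pressed each mark for about 1.3–1.9 s at roughly 18–22 N, with the pins in line with the grain. By the arm's measured pose, the pins were within about 1.5 mm of each mark's centre.
- **Return:** The meter met the ledges at the same height it was picked up from (TCP 124 mm) with about 6 N, and I let go. The last wrist picture puts its butt at (549.6, 271.5), against a pocket centre of (549.8, 272.1), standing upright. The arm had lifted clear.

**Not as clean as planned:**
- My first grip closed about 25 mm too high and 15 mm off to one side. I reopened and gripped again, and the meter stayed seated.
- On the right mark, the first contact briefly reached about 30 N and the pins crept about 1 mm before it settled. While holding at each mark the tool also tilted slowly, by about 0.5 degrees.
- The three pink look-alikes were standing at the start and now lie toppled. They already lay so in my first wrist picture, when the arm had only been at about 415 mm, so the robot did not touch them. I left them alone.
- Comparing the before and after pictures showed no other bystander moved. The toppled pinks cover part of the try square's blade, so that part could not be checked.

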